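# Cap a sample tin in the bench locking clamp

## Task

Slide the sample tin along its channel until it is fully home against the back stop under the clamp jaw, then press the blue handle down over centre so that the clamp stays locked by itself and its jaw presses the lid fully into the tin. Then take your hand off and flick the red release lever so that the handle springs fully open, leaving the capped tin standing free in place. Work gently (push on the tin and the clamp with no more than 20 N), never press on the lid yourself, and leave the other things alone.

Things in the scene. Friction and masses are not known exactly. Their poses are not given: they have to be found in the camera images.
- clamp: Bench locking clamp, bolted down. Origin on the table; z up, y along the clamp from handles (-y) to jaws (+y), x along the loading channel to its back stop. Base plate 12 mm thick. Channel: two aluminium rails 15 mm high above the plate, 63 mm apart, centred on y = 150 mm, open end at x = -130 mm; blue back stop 16 mm high above the plate, face at x = 30 mm. Blue cheeks up to 110 mm high.
- nest (a point): Where the tin belongs: on the base plate 12 mm above the table, clamp frame (0, 150, 12) mm. A tin touching the back stop is centred here. Above it hangs the steel jaw, 14 mm wide (18 mm boss), coming from y = 75 mm and ending 9 mm past the nest; open, it stands no higher than 105 mm above the table and its rubber foot is about 10 mm over the loose lid.
- pivot (a point): Pivot of the handle, axis along clamp x, clamp frame (0, -15, 98) mm, between the blue cheeks. The blue grip lies on the handle's steel tail at an angle that a user can set and that differs each time (unreported): when locked, the grip is between 0.08 rad below level and 0.26 rad above level, sloping up away from the pivot.
- tin: Steel sample tin, 60 mm in diameter, 36 mm high, 0.17 to 0.35 kg, standing in the channel in front of the nest. Origin at the centre of its underside. The 48 mm brass lid in its top stands 7 mm above the rim when loose, 2 mm when fully pressed in; a tight press fit (about 16 N).
- lid (a joint): Travel of the lid into the tin, m: 0 loose as found, 0.005 fully home.
- handle (a joint): Handle swing, rad, growing downwards: 0 open (springs there), over centre at 0.40, hard stop at 0.455, where it stays locked by itself if the tin is under the jaw. Its blue grip, 24 mm wide, 16 mm thick, spans 30 to 125 mm from the pivot towards -y, top face 24 mm off the pivot's level when level. Pressed there it resists up to about 15 N, then gives way. Follow its arc: a straight push can jam.
- release (a joint): Red release lever at the clamp's -y end, rad: 0 at rest (sprung), growing as its tab is pressed down, hard stop at 0.45. It turns about an axis along clamp x, 50 mm from the tab's middle towards the jaws; its inner end lifts the handle's steel tail. The locked handle pops open at about 0.2 to 0.35 rad (10 to 18 mm of tab travel), at under 10 N.
- tab (a point): Middle of the top of the red release tab at rest, clamp frame (0, -200, 83) mm; the tab measures 28 mm in x and 34 mm in y, is 6 mm thick and its middle lies about 60 mm beyond the end of the locked grip. Fixed to the clamp: does not move with the lever.
- capped_tin: Bystander: an already capped tin of the same kind, 60 mm in diameter, 38 mm high. Origin at the centre of its underside.
- flask: Bystander: glass conical flask, 84 mm in diameter at the foot, 122 mm high. Origin at the centre of its underside.
- reagent: Bystander: clear bottle with blue cap, 56 mm in diameter, about 120 mm high. Origin at the centre of its underside.

How it is judged:
By the outcome, as a careful person would: the job done as asked, in the order asked, and still so for the second after the job is handed in, with the robot touching nothing.
It also fails if it takes over 62 s, if anything falls off the work surface, if the arm or the gripper's body presses on something with over 40 N, if the wrist force passes 120 N, or if a joint passes its speed limit or range.

## Robot

A 6-joint arm with a two-finger parallel gripper is mounted at the origin on the work surface. World frame = base frame: x ahead of the robot, y to its left, z up, the work surface at z = 0. Lengths are in m, angles in rad, forces in N, time in s.
With the tool pointing down it reaches from about 0.275 to 0.725 m from the base axis. Payload 5.6 kg.
Tool frame: the origin (TCP) lies between the finger pads; the fingertips stand 8 mm ahead of it and the grasp point (between the pads) lies 11 mm behind it; z points along the fingers, y is the direction in which the jaws open and shut (so a half turn about z gives the same grasp; the last joint's range is limited). The gripper opens to 85 mm and grips with 20 to 120 N. Pads are 22 mm wide; open, the fingers measure 114 mm over their backs; the gripper's body (76 mm by 85 mm) begins 54 mm behind the grasp point. The pads swing forward as they close: fully open they stand 13 mm farther back than shut.
Start: joints at [1.406, 0.255, 0.108, 0, -1.424, -0.285], TCP at [0.239, 0.495, 0.239] pointing down, gripper open.
Joint ranges: [-2.95, 2.95], [-1.21, 1.97], [-1.09, 1.5], [-2.87, 1.71], [-2.94, -0.07], [-3.05, 3.05]. Speed limits (rad/s): [2.57, 2.57, 3.14, 3.14, 3.14, 3.14].

## Interface

Orientations are given as [roll, pitch, yaw] about the fixed x, y, z axes, in that order (R = Rz(yaw) Ry(pitch) Rx(roll)).
In Python, from rig import arm, read_camera, order gives the robot as it stands.
- The arm moves only by the tool play_rows, never from a script. Its argument "moves" is a list of rows, each an object with "delta_pos": the shift along the world's x, y, z in m, a list of three; "angular": the turn, a rotation vector about the world's x, y, z in rad, a list of three. A call has 1 to 12 rows; each row shifts and turns the commanded pose from where the row before left it; what a row does not reach is not made up. A row lasts 1/12 s, in which the tool goes at most 41.7 mm and 7.16 degrees, less where a joint would pass 70% of its speed; a pose out of reach is approached as far as the arm can. A call is refused whole if a number of a shift passes 0.0417 or a number of a turn 0.125, either way. A call with a gripper value outside its range is refused whole. "gripper" is the finger opening in m, from 0 to 0.0854, set as the call begins (left out, the last holds). The fingers move at their own pace and stop on an object; "grip_force" is the grip in N (left out, the last holds). Time passes only in rows, so rows that do not move let the fingers close. It gives the time, the measured TCP pose, the force and the opening at its end, in the units of the state.
- arm.get_obs(): the state, without advancing time (a new reading comes with each control period).
- read_camera(name): name is "side" or "top" or "wrist"; returns a dict with "img" (400x640x3 uint8, red, green, blue), "fov_y" (degrees; the focal length in pixels is half the picture's height over the tangent of half this angle, whatever the lens; pixels are square), "cx", "cy" (the principal point, pixels), "camera_from_world" (4x4, takes a point from world to camera coordinates); the wrist camera has in their place "mount" (4x4, takes a point from camera to tool coordinates, whose origin is the TCP and whose axes are the flange's). Camera axes: x right, y down, z forward; pixel columns grow to the right and rows downward; lengths in m; the calibration is good to about 2 mm. A picture is of the moment at which its call begins: read the wrist's pose just before it. There is no depth.
- order.job_done(): hands the job in, once; it reports no verdict.
The state is a dict: "t": time; "q": joint angles; "joint_vel": joint speeds; "effort": joint torques, N m; "eef_pos": TCP position; "ee_rot": TCP orientation; "wrist_force": force on the tool from outside, world axes, zero at the start; "torque": the same for the moment, N m; "finger_gap": finger opening in m.
Only numpy, scipy, OpenCV 4.12 (cv2) and the standard library are available. Lean on these libraries where they do the work, as an engineer would, in place of code of your own. Each camera call takes 0.05 s, during which the arm holds its last target. There are 200 camera calls.

## Working session

There is one attempt and no reset: what is moved stays moved. The work goes in short steps, Python scripts to look and compute and a tool call to move; the robot and the scene stay as the last step left them, time stands still between calls to the robot, and variables do not carry over. Pictures are saved under pics/ and viewed, about 8 in all and at most 12, crops included, and the job is handed in when it is done.

Besides the shell and the picture viewer there is one more tool, called after "Request:" by a JSON object that holds its "api" and its "payload", one argument or row to a line. play_rows: Moves the arm, as the interface text tells. Its arguments: {"type":"object","properties":{"moves":{"type":"array","items":{"type":"object","properties":{"delta_pos":{"type":"array","items":{"type":"number"}},"angular":{"type":"array","items":{"type":"number"}}}}},"gripper":{"type":"number"},"grip_force":{"type":"number"}},"required":["moves"]}

```bash
mkdir -p pics; ls
python3 - <<'E'
from rig import arm, read_camera
import cv2
print(arm.get_obs())
for n in ("side","top"):
    c=read_camera(n); cv2.imwrite(f"pics/{n}0.png",c["img"][:,:,::-1])
    print(n,c["fov_y"],c["cx"],c["cy"],c["camera_from_world"].round(4).tolist())
c=read_camera("wrist"); cv2.imwrite("pics/wrist0.png",c["img"][:,:,::-1]); print(c["fov_y"],c["cx"],c["cy"],c["mount"])
E
```

```text
pics
{'t': 0.0, 'q': array([ 1.40560608e+00,  2.55718393e-01,  1.06998815e-01, -4.69656952e-04,
       -1.42392807e+00, -2.84589490e-01]), 'joint_vel': array([-6.23410806e-04,  1.42285218e-04,  8.55137883e-04, -7.72065881e-05,
       -1.70243894e-04,  2.14549943e-05]), 'effort': array([ 2.83138861e-04, -3.86630380e+01,  2.37939870e+01,  5.36516637e+00,
       -6.09781928e-03, -4.69145192e-06]), 'eef_pos': array([0.2388641, 0.4948735, 0.2384094]), 'ee_rot': array([ 3.13968538e+00, -7.39966238e-05, -4.49848822e-01]), 'wrist_force': array([ 0.74204812, -0.16339406, -0.37116607]), 'torque': array([ 0.04057753, -0.02807486, -0.02837503]), 'finger_gap': 0.08557169215064674}
side 54.046870303590865 322.7201508209522 203.3219321176064 [[0.8004, -0.5993, 0.0149, -0.4483], [-0.372, -0.516, -0.7716, 0.2796], [0.4701, 0.612, -0.6359, 0.7925], [0.0, 0.0, 0.0, 1.0]]
top 47.67099505593142 319.0693252163564 188.69878897179018 [[-0.0183, -0.9998, -0.0121, 0.0185], [-0.9938, 0.0195, -0.1091, 0.5874], [0.1093, 0.01, -0.994, 1.3484], [0.0, 0.0, 0.0, 1.0]]
70.30811658889888 319.14950679449555 198.2622672567508 [[ 2.84910213e-04 -9.54797834e-01 -2.97255808e-01  7.45321400e-02]
 [ 9.99999840e-01  1.26979131e-04  5.50605787e-04 -2.04781564e-04]
 [-4.87971928e-04 -2.97255917e-01  9.54797718e-01 -1.34696939e-01]
 [ 0.00000000e+00  0.00000000e+00  0.00000000e+00  1.00000000e+00]]
```

View pics/top0.png

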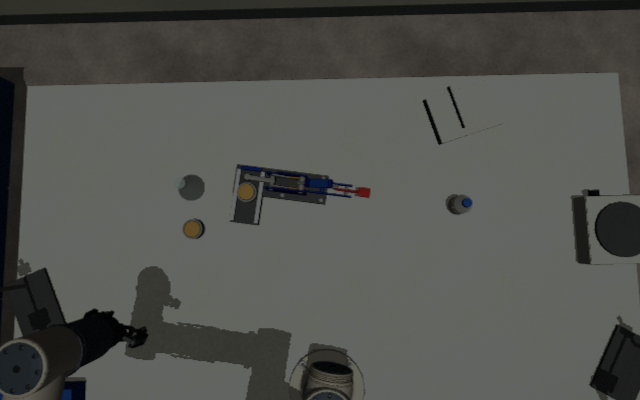

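View pics/side0.png

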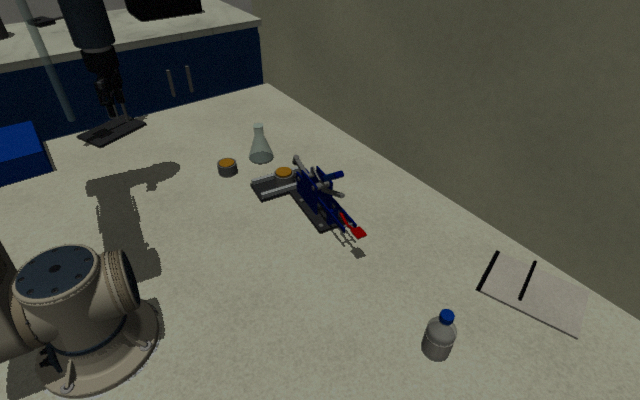

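The top view shows the clamp with its jaw to the left (tin at about (246,191)), the handle at (320,183) and the red tab at (363,192). The channel opens towards the robot. The capped tin is at (194,229), the flask at (191,187) and the bottle at (460,204). I'll enlarge the clamp.

Run:
```python
import cv2,numpy as np
a=cv2.imread("pics/top0.png")[150:240,225:380]
a=cv2.resize(a,None,fx=5,fy=5,interpolation=cv2.INTER_CUBIC)
a=np.clip(a.astype(float)*1.8,0,255).astype(np.uint8)
cv2.imwrite("pics/topc.png",a)
```

```text
(no output)
```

View pics/topc.png

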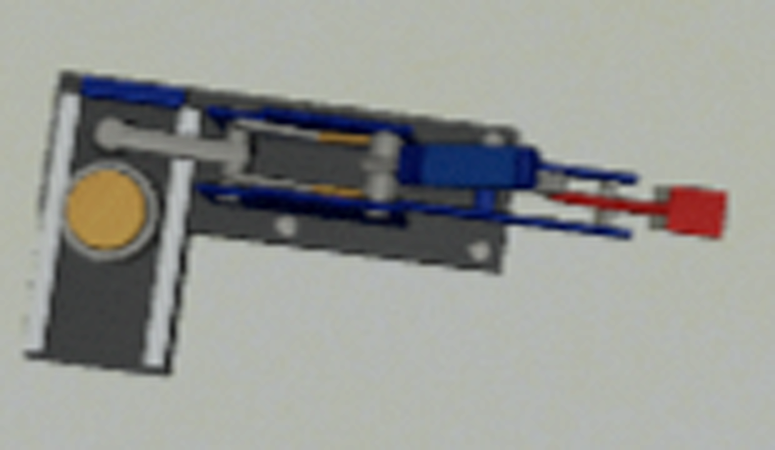

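The enlarged crop gives these positions (crop pixels): tab centre (697,212), rail ends' midpoint (97,357), stop-face middle (133,102), jaw end (97,133), lid centre (105,209). I'll fit the clamp pose to them.

```bash
cat > h.py <<'E'
import numpy as np, cv2
from scipy.optimize import least_squares
from scipy.spatial.transform import Rotation as R
def K(c):
    f=200/np.tan(np.radians(c["fov_y"]/2)); return f,c["cx"],c["cy"]
def proj(c,p,T=None):
    T=c["camera_from_world"] if T is None else T
    f,cx,cy=K(c); q=np.asarray(p)@T[:3,:3].T+T[:3,3]
    return np.stack([cx+f*q[...,0]/q[...,2],cy+f*q[...,1]/q[...,2]],-1)
def ray(c,uv,z,T=None):
    T=c["camera_from_world"] if T is None else T
    f,cx,cy=K(c); d=T[:3,:3].T@np.array([(uv[0]-cx)/f,(uv[1]-cy)/f,1]); o=-T[:3,:3].T@T[:3,3]
    return o+d*(z-o[2])/d[2]
def wristT(c,o):
    W=np.eye(4); W[:3,:3]=R.from_euler("xyz",o["ee_rot"]).as_matrix(); W[:3,3]=o["eef_pos"]
    return np.linalg.inv(W@c["mount"])
def c2w(pose,p):
    x,y,a=pose; p=np.asarray(p,float); s,co=np.sin(a),np.cos(a)
    return np.stack([x+co*p[...,0]-s*p[...,1],y+s*p[...,0]+co*p[...,1],p[...,2]],-1)
E
python3 - <<'E'
from h import *
from rig import read_camera
c=read_camera("top")
cr=lambda u,v:((u+.5)/5-.5+225,(v+.5)/5-.5+150)
P=np.array([[0,-200,83],[-130,150,27],[30,150,28],[0,159,100]])/1000
uv=np.array([cr(697,212),cr(97,357),cr(133,102),cr(97,133)])
r=least_squares(lambda s:(proj(c,c2w(s,P))-uv).ravel(),[.5,.1,0])
print(r.x,r.fun.reshape(-1,2).round(2))
L=ray(c,cr(105,209),.055); print("lid",L)
s=r.x; d=L[:2]-s[:2]; ca,sa=np.cos(s[2]),np.sin(s[2]); print("lid clamp",ca*d[0]+sa*d[1],-sa*d[0]+ca*d[1])
for n,u,z in [("capped",(194,229),.038),("flaskc",(191,187),.05),("reag",(460,204),.1)]: print(n,ray(c,u,z))
for n,p in dict(nest=[0,.15,.012],pivot=[0,-.015,.098],tab=[0,-.2,.083],open=[-.13,.15,.02]).items(): print(n,c2w(s,p))
E
```

```text
[ 0.5988732   0.07053336 -0.14763891] [[ 0.91  0.07]
 [-0.11  0.47]
 [ 0.26 -0.18]
 [-1.05 -0.38]]
lid [0.58127155 0.22790588 0.055     ]
lid clamp -0.04056016076643168 0.15307123531488878
capped [0.47205603 0.38691938 0.038     ]
flaskc [0.59840988 0.39406899 0.05      ]
reag [ 0.52790587 -0.39797678  0.1       ]
nest [0.62093867 0.21890153 0.012     ]
pivot [0.59666666 0.05569654 0.098     ]
tab [ 0.56945258 -0.12729088  0.083     ]
open [0.49235292 0.23802494 0.02      ]
```

Request:
{"api": "play_rows", "payload": {
  "moves": [
    {"delta_pos":[0.02,-0.029,0],"angular":[0,0,0.025]},
    {"delta_pos":[0.02,-0.029,0],"angular":[0,0,0.025]},
    {"delta_pos":[0.02,-0.029,0],"angular":[0,0,0.025]},
    {"delta_pos":[0.02,-0.029,0],"angular":[0,0,0.025]},
    {"delta_pos":[0.02,-0.029,0],"angular":[0,0,0.025]},
    {"delta_pos":[0.02,-0.029,0],"angular":[0,0,0.025]},
    {"delta_pos":[0.02,-0.029,0],"angular":[0,0,0.025]},
    {"delta_pos":[0.02,-0.029,0],"angular":[0,0,0.025]},
    {"delta_pos":[0.02,-0.029,0],"angular":[0,0,0.025]},
    {"delta_pos":[0.02,-0.029,0],"angular":[0,0,0.025]},
    {"delta_pos":[0.02,-0.029,0],"angular":[0,0,0.025]},
    {"delta_pos":[0,0,0],"angular":[0,0,0.027]}
  ],
  "gripper": 0.0
}}

```text
t: 1.2
eef_pos: [0.4612, 0.172, 0.2391]
ee_rot: [3.14, -0.0, -0.151]
wrist_force: [0.5, 0.5, -0.8]
finger_gap: 0.0002
```

Run:
```python
from h import *
from rig import arm,read_camera
import json
o=arm.get_obs(); c=read_camera("wrist")
print(o["eef_pos"],o["ee_rot"],o["finger_gap"],o["wrist_force"],o["t"])
T=wristT(c,o); np.save("T1.npy",T)
im=np.clip(c["img"][:,:,::-1].astype(float)*1.6,0,255).astype(np.uint8)
cv2.imwrite("pics/w1.png",im)
print(proj(c,c2w((.5989,.0705,-.1476),[[0,-.2,.083],[0,.15,.055],[-.13,.15,.027],[0,-.015,.098]]),T))
```

```text
[0.46116661 0.17202317 0.23907247] [ 3.13989802e+00 -2.44518684e-04 -1.51223781e-01] 0.00024813965861937364 [ 0.47973819  0.51199012 -0.8456772 ] 1.2
[[630.71595836  19.53756242]
 [248.35909261  29.27756362]
 [262.01014693 155.90589865]
 [431.12199866  14.87793625]]
```

View pics/w1.png

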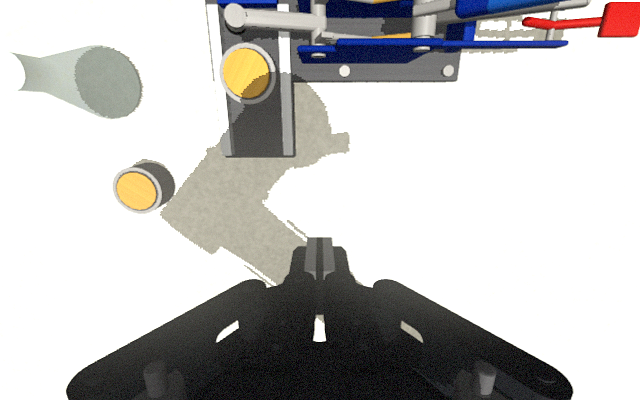

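The wrist view shows the lid at (247,73), the rail ends at (228,156) and (290,156), the tab at (619,19) and the jaw tip at (235,16). All of this agrees with the fit. Next I'll estimate the grip angle from the side camera and work out the push start.

Run:
```python
from h import *
from rig import read_camera
T=np.load("T1.npy"); w=read_camera("wrist"); s=(.5989,.0705,-.1476)
def inv(P): d=P[:2]-np.array(s[:2]); ca,sa=np.cos(s[2]),np.sin(s[2]); return ca*d[0]+sa*d[1],-sa*d[0]+ca*d[1]
print("lid",inv(ray(w,(247,73),.055,T)),"railend",inv(ray(w,(258,156),.027,T)))
c=read_camera("side"); a=c["img"][130:270,240:400,::-1].astype(float)*2
a=cv2.resize(np.clip(a,0,255).astype(np.uint8),None,fx=5,fy=4.2857 if 0 else 5,interpolation=cv2.INTER_CUBIC)[:600]
def arc(th,r,n): return [0,-.015-r*np.cos(th)+n*np.sin(th),.098+r*np.sin(th)+n*np.cos(th)]
for th,col in ((.375,(0,255,255)),(.545,(0,255,0)),(.715,(255,0,255))):
    p=proj(c,c2w(s,[arc(th,.03,.024),arc(th,.125,.024)])); p=((p-[240,130])*5).astype(int); print(th,p.tolist())
    cv2.line(a,tuple(map(int,p[0])),tuple(map(int,p[1])),col,1)
cv2.imwrite("pics/sidec.png",a)
```

```text
lid (np.float64(-0.03991012603761295), np.float64(0.15449248760094297)) railend (np.float64(-0.13009737952298608), np.float64(0.15490503543555367))
0.375 [[427, 247], [518, 285]]
0.545 [[421, 236], [505, 241]]
0.715 [[416, 227], [490, 198]]
```

View pics/sidec.png

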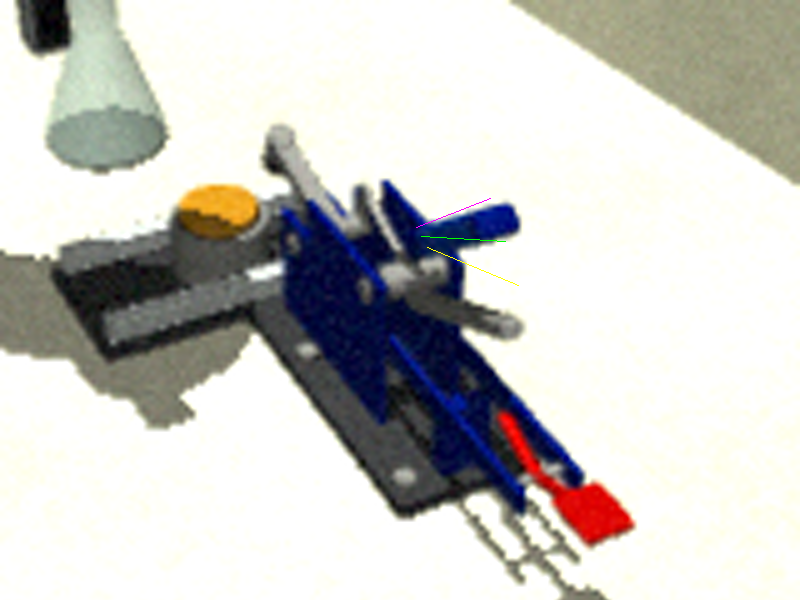

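Run:
```python
from h import *
from rig import read_camera
T=np.load("T1.npy"); w=read_camera("wrist"); t=read_camera("top"); sd=read_camera("side")
cr=lambda u,v:((u+.5)/5-.5+225,(v+.5)/5-.5+150)
sc=lambda u,v:((u+.5)/5-.5+240,(v+.5)/5-.5+130)
obs=[(t,None,[0,-200,83],cr(697,212)),(t,None,[-130,150,27],cr(97,357)),(t,None,[30,150,28],cr(133,102)),(t,None,[0,150,100],cr(107,133)),
(w,T,[-130,150,27],(258,156)),(w,T,[-14,-183,79],(600,37)),(w,T,[0,150,100],(235,16)),
(sd,None,[0,-200,83],sc(593,511))]
res=lambda s:np.concatenate([proj(c,c2w(s,np.array(p)/1e3),TT)-u for c,TT,p,u in obs])
r=least_squares(res,[.6,.07,-.15],loss="soft_l1"); s=r.x
print(s,res(s).reshape(-1,2).round(1).tolist()); np.save("s.npy",s)
d=ray(w,(247,73),.055,T)[:2]-s[:2]; ca,sa=np.cos(s[2]),np.sin(s[2]); print("lid",ca*d[0]+sa*d[1],-sa*d[0]+ca*d[1])
for th in (.4,.5,.6,.7):
    y=lambda r,n:[-.015-r*np.cos(th)+n*np.sin(th),.098+r*np.sin(th)+n*np.cos(th)]
    P=[[x,*y(r_,n)] for r_ in(.125,) for x,n in((-.012,.024),(.012,.024),(.012,.008),(-.012,.008))]
    print(th,((proj(sd,c2w(s,P))-[240,130])*5+2).astype(int).tolist())
```

```text
[ 0.59919583  0.07268323 -0.14459671] [[0.2, -0.2], [-0.7, 0.5], [-0.5, -0.1], [-0.8, 0.1], [2.6, 0.3], [0.8, 0.5], [-1.9, -0.6], [0.1, 0.2]]
lid -0.039424119441681844 0.1524085782313054
0.4 [[494, 285], [538, 271], [543, 302], [500, 317]]
0.5 [[487, 259], [531, 245], [538, 277], [494, 291]]
0.6 [[479, 233], [523, 220], [531, 252], [487, 266]]
0.7 [[469, 208], [513, 195], [523, 227], [479, 241]]
```

Request:
{"api": "play_rows", "payload": {
  "moves": [
    {"delta_pos":[0.0047,0.0054,-0.0168],"angular":[-0.006,-0.0412,0.0005]},
    {"delta_pos":[0.0047,0.0054,-0.0168],"angular":[-0.006,-0.0412,0.0005]},
    {"delta_pos":[0.0047,0.0054,-0.0168],"angular":[-0.006,-0.0412,0.0005]},
    {"delta_pos":[0.0047,0.0054,-0.0168],"angular":[-0.006,-0.0412,0.0005]},
    {"delta_pos":[0.0047,0.0054,-0.0168],"angular":[-0.006,-0.0412,0.0005]},
    {"delta_pos":[0.0047,0.0054,-0.0168],"angular":[-0.006,-0.0412,0.0005]},
    {"delta_pos":[0.0047,0.0054,-0.0168],"angular":[-0.006,-0.0412,0.0005]},
    {"delta_pos":[0.0047,0.0054,-0.0168],"angular":[-0.006,-0.0412,0.0005]},
    {"delta_pos":[0.0047,0.0054,-0.0168],"angular":[-0.006,-0.0412,0.0005]},
    {"delta_pos":[0.0047,0.0054,-0.0168],"angular":[-0.006,-0.0412,0.0005]},
    {"delta_pos":[0.0047,0.0054,-0.0168],"angular":[-0.006,-0.0412,0.0005]},
    {"delta_pos":[0,0,0],"angular":[-0.006,-0.0412,0.0005]}
  ]
}}

```text
t: 2.5
eef_pos: [0.5099, 0.2349, 0.0581]
ee_rot: [3.138, -0.489, -0.139]
wrist_force: [1.9, -1.3, 2.3]
finger_gap: -0.0001
```

```bash
cat >> h.py <<'E'
def rep(o):
    s=np.load("s.npy"); p=o["eef_pos"]; M=R.from_euler("xyz",o["ee_rot"]).as_matrix()
    C=R.from_euler("z",s[2]).as_matrix()
    print("t",round(o["t"],2),"tcp mm",(C.T@(p-[s[0],s[1],0])*1e3).round(1),"zdir",(C.T@M[:,2]).round(3),"ydir",(C.T@M[:,1]).round(3),"F",(C.T@o["wrist_force"]).round(1))
E
python3 -c "
from h import *
from rig import arm
o=arm.get_obs(); rep(o); print(o['eef_pos'],o['q'].round(2))"
```

```text
t 2.5 tcp mm [-111.7  147.6   58.1] zdir [ 0.47  -0.001 -0.883] ydir [ 0.004 -1.     0.003] F [ 2.1 -1.   2.3]
[0.50991683 0.23485085 0.05806303] [ 0.8   0.22 -0.86  1.14 -0.43 -0.4 ]
```

Request:
{"api": "play_rows", "payload": {
  "moves": [
    {"delta_pos":[0,0.001,-0.006]},
    {"delta_pos":[0,0.001,-0.006]},
    {"delta_pos":[0,0.001,-0.006]},
    {"delta_pos":[0,0,0]},
    {"delta_pos":[0,0,0]}
  ]
}}

```text
validation failed for argument at $.mo...
```

```bash
python3 -c "
from h import *
from rig import arm,read_camera
o=arm.get_obs(); rep(o)
c=read_camera('wrist'); cv2.imwrite('pics/w2.png',np.clip(c['img'][:,:,::-1].astype(float)*1.6,0,255).astype(np.uint8))"
```

```text
t 2.5 tcp mm [-111.7  147.6   58.1] zdir [ 0.47  -0.001 -0.883] ydir [ 0.004 -1.     0.003] F [ 2.1 -1.   2.3]
```

View pics/w2.png

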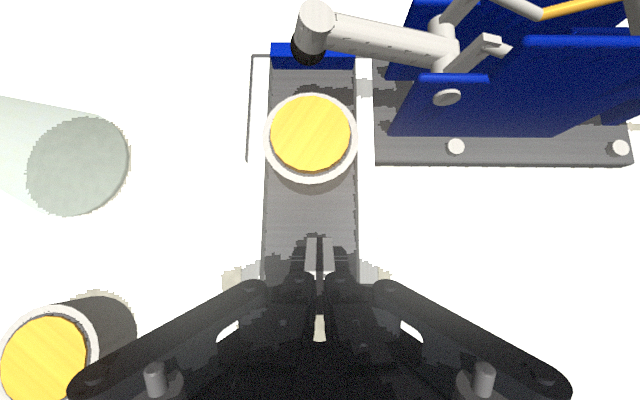

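The fingers (319,255) are in the channel behind the tin (310,137) and slightly to its right. I'll descend with a 3 mm shift in +y, then push.

Request:
{"api": "play_rows", "payload": {
  "moves": [
    {"delta_pos":[0,0.001,-0.006],"angular":[0,0,0]},
    {"delta_pos":[0,0.001,-0.006],"angular":[0,0,0]},
    {"delta_pos":[0,0.001,-0.006],"angular":[0,0,0]},
    {"delta_pos":[0,0.001,0],"angular":[0,0,0]},
    {"delta_pos":[0,0,0],"angular":[0,0,0]}
  ]
}}

```text
t: 2.97
eef_pos: [0.512, 0.2376, 0.0432]
ee_rot: [3.14, -0.491, -0.143]
wrist_force: [-0.5, 0.5, -0.0]
finger_gap: 0.0004
```

```bash
python3 -c "
from h import *
from rig import arm
o=arm.get_obs(); rep(o)"
```

```text
t 2.97 tcp mm [-110.1  150.6   43.2] zdir [ 0.472 -0.001 -0.882] ydir [ 0.001 -1.     0.001] F [-0.5  0.4 -0. ]
```

Request:
{"api": "play_rows", "payload": {
  "moves": [
    {"delta_pos":[0.005,-0.0007,-0.003],"angular":[0,0,0]},
    {"delta_pos":[0.005,-0.0007,-0.003],"angular":[0,0,0]},
    {"delta_pos":[0.005,-0.0007,0],"angular":[0,0,0]},
    {"delta_pos":[0.005,-0.0007,0],"angular":[0,0,0]},
    {"delta_pos":[0.004,-0.0006,0],"angular":[0,0,0]},
    {"delta_pos":[0.002,-0.0003,0],"angular":[0,0,0]},
    {"delta_pos":[0.002,-0.0003,0],"angular":[0,0,0]},
    {"delta_pos":[0.002,-0.0003,0],"angular":[0,0,0]},
    {"delta_pos":[0.002,-0.0003,0],"angular":[0,0,0]},
    {"delta_pos":[0.003,-0.0004,0],"angular":[0,0,0]},
    {"delta_pos":[0.003,-0.0004,0],"angular":[0,0,0]},
    {"delta_pos":[0.003,-0.0004,0],"angular":[0,0,0]}
  ]
}}

```text
t: 3.97
eef_pos: [0.553, 0.2313, 0.0367]
ee_rot: [3.14, -0.491, -0.143]
wrist_force: [-2.3, 0.4, 0.5]
finger_gap: -0.0
```

```bash
python3 -c "
from h import *
from rig import arm
o=arm.get_obs(); rep(o)"
```

```text
t 3.97 tcp mm [-68.6 150.3  36.7] zdir [ 0.472 -0.001 -0.882] ydir [ 0.001 -1.     0.001] F [-2.3  0.   0.5]
```

Request:
{"api": "play_rows", "payload": {
  "moves": [
    {"delta_pos":[0.003,-0.0004,0],"angular":[0,0,0]},
    {"delta_pos":[0.003,-0.0004,0],"angular":[0,0,0]},
    {"delta_pos":[0.003,-0.0004,0],"angular":[0,0,0]},
    {"delta_pos":[0.003,-0.0004,0],"angular":[0,0,0]},
    {"delta_pos":[0.003,-0.0004,0],"angular":[0,0,0]},
    {"delta_pos":[0.002,-0.0003,0],"angular":[0,0,0]},
    {"delta_pos":[0.001,-0.0001,0],"angular":[0,0,0]},
    {"delta_pos":[0.001,-0.0001,0],"angular":[0,0,0]},
    {"delta_pos":[0,0,0],"angular":[0,0,0]}
  ]
}}

```text
t: 4.72
eef_pos: [0.572, 0.2288, 0.0367]
ee_rot: [3.14, -0.491, -0.143]
wrist_force: [-0.7, 1.1, 0.9]
finger_gap: -0.0001
```

```bash
python3 -c "
from h import *
from rig import arm
o=arm.get_obs(); rep(o)"
```

```text
t 4.72 tcp mm [-49.4 150.5  36.7] zdir [ 0.472 -0.001 -0.882] ydir [ 0.    -1.     0.001] F [-0.8  1.   0.9]
```

Now I'll go in 0.5–1 mm steps until the stop is felt.

Request:
{"api": "play_rows", "payload": {
  "moves": [
    {"delta_pos":[0.001,-0.0001,0],"angular":[0,0,0]},
    {"delta_pos":[0.001,-0.0002,0],"angular":[0,0,0]},
    {"delta_pos":[0.001,-0.0001,0],"angular":[0,0,0]},
    {"delta_pos":[0.001,-0.0002,0],"angular":[0,0,0]}
  ]
}}

```text
t: 5.05
eef_pos: [0.5759, 0.2282, 0.0367]
ee_rot: [3.14, -0.491, -0.143]
wrist_force: [-2.0, 0.0, 0.5]
finger_gap: -0.0003
```

Request:
{"api": "play_rows", "payload": {
  "moves": [
    {"delta_pos":[0.0005,-0.0001,0],"angular":[0,0,0]},
    {"delta_pos":[0.0005,-0.0001,0],"angular":[0,0,0]}
  ]
}}

```text
t: 5.22
eef_pos: [0.5769, 0.228, 0.0367]
ee_rot: [3.14, -0.491, -0.143]
wrist_force: [-2.0, 0.5, 0.5]
finger_gap: 0.0001
```

Request:
{"api": "play_rows", "payload": {
  "moves": [
    {"delta_pos":[0.0005,-0.0001,0],"angular":[0,0,0]},
    {"delta_pos":[0.0005,-0.0001,0],"angular":[0,0,0]}
  ]
}}

```text
t: 5.38
eef_pos: [0.5779, 0.2278, 0.0367]
ee_rot: [3.14, -0.491, -0.143]
wrist_force: [-1.9, 1.4, 1.0]
finger_gap: 0.0003
```

Request:
{"api": "play_rows", "payload": {
  "moves": [
    {"delta_pos":[0.0005,-0.0001,0],"angular":[0,0,0]},
    {"delta_pos":[0.0005,-0.0001,0],"angular":[0,0,0]}
  ]
}}

```text
t: 5.55
eef_pos: [0.5789, 0.2276, 0.0367]
ee_rot: [3.14, -0.491, -0.143]
wrist_force: [-2.0, 1.2, 1.1]
finger_gap: -0.0005
```

Request:
{"api": "play_rows", "payload": {
  "moves": [
    {"delta_pos":[0.0005,-0.0001,0],"angular":[0,0,0]},
    {"delta_pos":[0.0005,-0.0001,0],"angular":[0,0,0]}
  ]
}}

```text
t: 5.72
eef_pos: [0.5798, 0.2274, 0.0367]
ee_rot: [3.14, -0.491, -0.143]
wrist_force: [-1.9, -0.3, 1.4]
finger_gap: 0.0001
```

Request:
{"api": "play_rows", "payload": {
  "moves": [
    {"delta_pos":[0.0005,-0.0001,0],"angular":[0,0,0]},
    {"delta_pos":[0,0,0],"angular":[0,0,0]}
  ]
}}

```text
t: 5.88
eef_pos: [0.5804, 0.2273, 0.0367]
ee_rot: [3.14, -0.491, -0.143]
wrist_force: [-1.1, -0.0, 1.1]
finger_gap: 0.0
```

Request:
{"api": "play_rows", "payload": {
  "moves": [
    {"delta_pos":[0.0005,-0.0001,0],"angular":[0,0,0]},
    {"delta_pos":[0.0005,-0.0001,0],"angular":[0,0,0]}
  ]
}}

```text
t: 6.05
eef_pos: [0.5813, 0.2271, 0.0367]
ee_rot: [3.14, -0.491, -0.143]
wrist_force: [-1.5, -0.1, 1.2]
finger_gap: -0.0
```

Request:
{"api": "play_rows", "payload": {
  "moves": [
    {"delta_pos":[0.0005,-0.0001,0],"angular":[0,0,0]},
    {"delta_pos":[0,0,0],"angular":[0,0,0]}
  ]
}}

```text
t: 6.22
eef_pos: [0.5819, 0.227, 0.0367]
ee_rot: [3.14, -0.491, -0.143]
wrist_force: [-1.2, -0.3, 0.4]
finger_gap: 0.0
```

```bash
python3 -c "
from h import *
from rig import arm,read_camera
o=arm.get_obs(); rep(o)
c=read_camera('wrist'); cv2.imwrite('pics/w3.png',cv2.resize(np.clip(c['img'][0:260,200:480,::-1].astype(float)*1.6,0,255).astype(np.uint8),None,fx=2.2,fy=2.2))"
```

```text
t 6.22 tcp mm [-39.3 150.2  36.7] zdir [ 0.472 -0.001 -0.882] ydir [ 0.001 -1.     0.001] F [-1.2 -0.5  0.4]
```

View pics/w3.png

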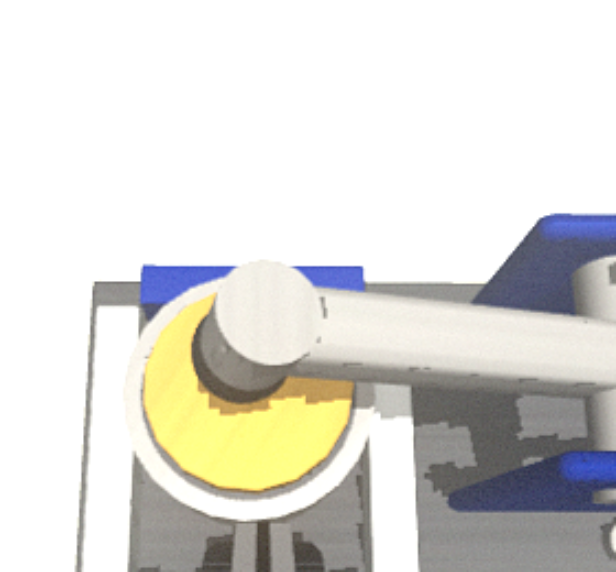

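Run:
```python
from h import *
from rig import arm,read_camera
o=arm.get_obs(); c=read_camera("wrist"); T=wristT(c,o); s=np.load("s.npy")
f=lambda P:(proj(c,c2w(s,np.array(P)/1e3),T)-[200,0])*2.2
print("stop face top/back edges",f([[30,150,28],[30,120,28],[30,180,28]]).round(0).tolist())
print("rim at nest near/left/right",f([[-30,150,48],[0,180,48],[0,120,48],[30,150,48]]).round(0).tolist())
print("lid top near, boss",f([[-24,150,55],[0,150,105]]).round(0).tolist())
```

```text
stop face top/back edges [[265.0, 309.0], [373.0, 309.0], [156.0, 309.0]]
rim at nest near/left/right [[265.0, 524.0], [138.0, 396.0], [392.0, 396.0], [265.0, 277.0]]
lid top near, boss [[265.0, 495.0], [268.0, 298.0]]
```

The tin is within about 1 mm of home (near rim seen at 521, predicted 524). I'll continue to firm contact.

Request:
{"api": "play_rows", "payload": {
  "moves": [
    {"delta_pos":[0.0005,-0.0001,0],"angular":[0,0,0]},
    {"delta_pos":[0,0,0],"angular":[0,0,0]}
  ]
}}

```text
t: 6.48
eef_pos: [0.5823, 0.2269, 0.0367]
ee_rot: [3.14, -0.491, -0.143]
wrist_force: [-1.2, -0.2, 0.1]
finger_gap: -0.0001
```

Request:
{"api": "play_rows", "payload": {
  "moves": [
    {"delta_pos":[0.0005,-0.0001,0],"angular":[0,0,0]},
    {"delta_pos":[0,0,0],"angular":[0,0,0]}
  ]
}}

```text
t: 6.65
eef_pos: [0.5829, 0.2268, 0.0367]
ee_rot: [3.14, -0.491, -0.143]
wrist_force: [-1.5, 0.4, 0.8]
finger_gap: -0.0001
```

Request:
{"api": "play_rows", "payload": {
  "moves": [
    {"delta_pos":[0.0005,-0.0001,0],"angular":[0,0,0]},
    {"delta_pos":[0,0,0],"angular":[0,0,0]}
  ]
}}

```text
t: 6.82
eef_pos: [0.5832, 0.2268, 0.0367]
ee_rot: [3.14, -0.491, -0.143]
wrist_force: [-3.5, 0.5, 1.7]
finger_gap: -0.0001
```

Request:
{"api": "play_rows", "payload": {
  "moves": [
    {"delta_pos":[0.0005,-0.0001,0],"angular":[0,0,0]},
    {"delta_pos":[0,0,0],"angular":[0,0,0]}
  ]
}}

```text
t: 6.98
eef_pos: [0.5834, 0.2267, 0.0366]
ee_rot: [3.14, -0.491, -0.143]
wrist_force: [-7.0, -0.9, 3.2]
finger_gap: -0.0001
```

Request:
{"api": "play_rows", "payload": {
  "moves": [
    {"delta_pos":[-0.003,0.0004,0],"angular":[0,0,0]},
    {"delta_pos":[-0.008,0.0012,0],"angular":[0,0,0]},
    {"delta_pos":[-0.012,0.0017,0],"angular":[0,0,0]},
    {"delta_pos":[-0.015,0.0022,0],"angular":[0,0,0]},
    {"delta_pos":[-0.004,0,0.022],"angular":[0.00885,0.0608,0]},
    {"delta_pos":[0,0,0.025],"angular":[0.00885,0.0608,0]},
    {"delta_pos":[0,0,0.028],"angular":[0.00885,0.0608,0]},
    {"delta_pos":[0,0,0.028],"angular":[0.00885,0.0608,0]},
    {"delta_pos":[0,0,0.028],"angular":[0.00885,0.0608,0]},
    {"delta_pos":[0,-0.01,0.028],"angular":[0.00885,0.0608,0]},
    {"delta_pos":[0,-0.02,0.025],"angular":[0.00885,0.0608,0]},
    {"delta_pos":[0,-0.02,0.022],"angular":[0.00885,0.0608,0]}
  ]
}}

```text
t: 7.98
eef_pos: [0.5658, 0.1714, 0.2096]
ee_rot: [3.12, -0.16, -0.154]
wrist_force: [0.6, -1.4, 0.0]
finger_gap: 0.0001
```

```bash
python3 -c "
from h import *
from rig import arm
o=arm.get_obs(); rep(o); print(o['eef_pos'],c2w(np.load('s.npy'),[0,-.061,.201]),o['q'].round(2))"
```

```text
t 7.98 tcp mm [-47.3  92.9 209.6] zdir [ 0.159 -0.023 -0.987] ydir [-0.012 -1.     0.021] F [ 0.8 -1.3  0. ]
[0.56581034 0.17140385 0.20961013] [0.59040614 0.01231982 0.201     ] [ 0.64  0.26 -0.03  0.14 -1.19  0.73]
```

```bash
cat >> h.py <<'E'
def todo(o,tcp_mm,th):
    """shift, rotvec (world) from now to clamp-frame TCP with tool tilted th about clamp -x"""
    s=np.load("s.npy"); C=R.from_euler("z",s[2])
    t=C*R.from_matrix(np.array([[1,0,0],[0,-np.cos(th),-np.sin(th)],[0,np.sin(th),-np.cos(th)]]))
    M=R.from_euler("xyz",o["ee_rot"])
    d=c2w(s,np.array(tcp_mm)/1e3)-o["eef_pos"]
    print("todo",d.round(4),(t*M.inv()).as_rotvec().round(4))
E
python3 -c "
from h import *
from rig import arm
o=arm.get_obs(); todo(o,[0,-61,215],.67)"
```

```text
todo [ 0.0246 -0.1591  0.0054] [-0.6169  0.2487 -0.0432]
```

Request:
{"api": "play_rows", "payload": {
  "moves": [
    {"delta_pos":[0.002,-0.0133,0.002],"angular":[-0.0514,0.0207,-0.0036]},
    {"delta_pos":[0.002,-0.0133,0.002],"angular":[-0.0514,0.0207,-0.0036]},
    {"delta_pos":[0.002,-0.0133,0.002],"angular":[-0.0514,0.0207,-0.0036]},
    {"delta_pos":[0.002,-0.0133,0],"angular":[-0.0514,0.0207,-0.0036]},
    {"delta_pos":[0.002,-0.0133,0],"angular":[-0.0514,0.0207,-0.0036]},
    {"delta_pos":[0.002,-0.0133,0],"angular":[-0.0514,0.0207,-0.0036]},
    {"delta_pos":[0.002,-0.0133,0],"angular":[-0.0514,0.0207,-0.0036]},
    {"delta_pos":[0.002,-0.0133,0],"angular":[-0.0514,0.0207,-0.0036]},
    {"delta_pos":[0.002,-0.0133,0],"angular":[-0.0514,0.0207,-0.0036]},
    {"delta_pos":[0.002,-0.0133,0],"angular":[-0.0514,0.0207,-0.0036]},
    {"delta_pos":[0.002,-0.0133,0],"angular":[-0.0514,0.0207,-0.0036]},
    {"delta_pos":[0.002,-0.0133,0],"angular":[-0.0514,0.0207,-0.0036]}
  ]
}}

```text
t: 8.98
eef_pos: [0.5901, 0.0103, 0.2131]
ee_rot: [2.465, -0.003, -0.146]
wrist_force: [-0.1, -0.1, 0.2]
finger_gap: -0.0001
```

```bash
python3 -c "
from h import *
from rig import arm
o=arm.get_obs(); rep(o); todo(o,[0,-61,201],.67); print(o['q'].round(2))"
```

```text
t 8.98 tcp mm [ -0.  -63.1 213.1] zdir [ 0.001 -0.626 -0.78 ] ydir [-0.003 -0.78   0.626] F [-0.1 -0.1  0.2]
todo [ 0.0003  0.002  -0.0121] [0.0066 0.0019 0.0015]
[ 0.56  0.52  0.06  0.5  -1.59  0.75]
```

Request:
{"api": "play_rows", "payload": {
  "moves": [
    {"delta_pos":[-0.0001,-0.0009,-0.0036],"angular":[0,0,0]},
    {"delta_pos":[-0.0001,-0.0009,-0.0036],"angular":[0,0,0]},
    {"delta_pos":[-0.0001,-0.0009,-0.0036],"angular":[0,0,0]},
    {"delta_pos":[-0.0001,-0.0009,-0.0036],"angular":[0,0,0]},
    {"delta_pos":[-0.0001,-0.0009,-0.0036],"angular":[0,0,0]},
    {"delta_pos":[-0.0001,-0.0009,-0.0036],"angular":[0,0,0]},
    {"delta_pos":[0,0,0],"angular":[0,0,0]}
  ]
}}

```text
t: 9.57
eef_pos: [0.5892, 0.0054, 0.1908]
ee_rot: [2.469, -0.003, -0.146]
wrist_force: [0.2, -0.6, 1.1]
finger_gap: 0.0001
```

```bash
python3 -c "
from h import *
from rig import arm,read_camera
o=arm.get_obs(); rep(o)
c=read_camera('side'); a=c['img'][120:240,250:390,::-1].astype(float)*2
cv2.imwrite('pics/s4.png',cv2.resize(np.clip(a,0,255).astype(np.uint8),None,fx=5,fy=5,interpolation=cv2.INTER_CUBIC))"
```

```text
t 9.57 tcp mm [ -0.2 -68.1 190.8] zdir [ 0.001 -0.623 -0.782] ydir [-0.002 -0.782  0.623] F [ 0.2 -0.6  1.1]
```

View pics/s4.png

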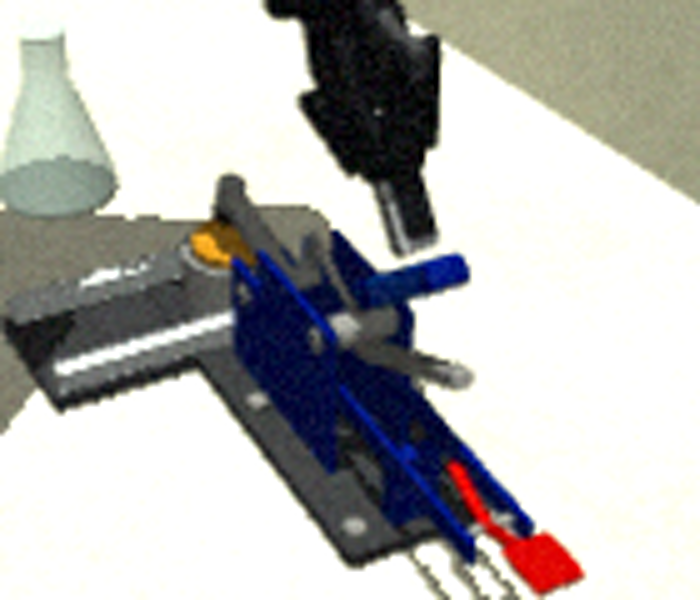

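The fingertips (415,245) hover about a centimetre above the outer half of the blue grip, square to it. I'll creep down to touch.

Request:
{"api": "play_rows", "payload": {
  "moves": [
    {"delta_pos":[-0.0001,-0.0006,-0.0008],"angular":[0,0,0]},
    {"delta_pos":[-0.0001,-0.0006,-0.0008],"angular":[0,0,0]},
    {"delta_pos":[-0.0001,-0.0006,-0.0008],"angular":[0,0,0]},
    {"delta_pos":[-0.0001,-0.0006,-0.0008],"angular":[0,0,0]},
    {"delta_pos":[-0.0001,-0.0006,-0.0008],"angular":[0,0,0]}
  ]
}}

```text
t: 10.03
eef_pos: [0.5891, 0.0024, 0.1873]
ee_rot: [2.469, -0.003, -0.146]
wrist_force: [-0.3, -0.8, 0.2]
finger_gap: 0.0002
```

Request:
{"api": "play_rows", "payload": {
  "moves": [
    {"delta_pos":[-0.0001,-0.0006,-0.0008],"angular":[0,0,0]},
    {"delta_pos":[-0.0001,-0.0006,-0.0008],"angular":[0,0,0]}
  ]
}}

```text
t: 10.2
eef_pos: [0.5891, 0.0013, 0.1863]
ee_rot: [2.468, -0.004, -0.145]
wrist_force: [-1.1, 2.7, 4.1]
finger_gap: 0.0004
```

Request:
{"api": "play_rows", "payload": {
  "moves": [
    {"delta_pos":[-0.0001,-0.0006,-0.0008],"angular":[0,0,0]},
    {"delta_pos":[-0.0001,-0.0006,-0.0008],"angular":[0,0,0]}
  ]
}}

```text
t: 10.37
eef_pos: [0.5889, -0.0001, 0.185]
ee_rot: [2.468, -0.004, -0.145]
wrist_force: [-1.1, 1.5, 5.9]
finger_gap: 0.0004
```

Run:
```python
from h import *
from rig import arm
o=arm.get_obs(); rep(o); s=np.load("s.npy"); C=R.from_euler("z",s[2])
v=C.inv().apply(o["eef_pos"]-c2w(s,[0,-.015,.098])); v[0]=0; print(v)
e=C.apply([1,0,0]); print((e*.02).round(4))
for k in range(22):
    w=R.from_rotvec([.02,0,0]).apply(v); print(k,C.apply(w-v).round(4).tolist()); v=w
```

```text
t 10.37 tcp mm [  0.2 -73.5 185. ] zdir [ 0.003 -0.624 -0.782] ydir [-0.003 -0.782  0.624] F [-1.3  1.3  5.9]
[ 0.         -0.05846944  0.08698653]
[ 0.0198 -0.0029  0.    ]
0 [-0.0002, -0.0017, -0.0012]
1 [-0.0002, -0.0017, -0.0012]
2 [-0.0002, -0.0017, -0.0013]
3 [-0.0002, -0.0016, -0.0013]
4 [-0.0002, -0.0016, -0.0013]
5 [-0.0002, -0.0016, -0.0014]
6 [-0.0002, -0.0016, -0.0014]
7 [-0.0002, -0.0015, -0.0014]
8 [-0.0002, -0.0015, -0.0014]
9 [-0.0002, -0.0015, -0.0015]
10 [-0.0002, -0.0014, -0.0015]
11 [-0.0002, -0.0014, -0.0015]
12 [-0.0002, -0.0014, -0.0016]
13 [-0.0002, -0.0014, -0.0016]
14 [-0.0002, -0.0013, -0.0016]
15 [-0.0002, -0.0013, -0.0016]
16 [-0.0002, -0.0013, -0.0017]
17 [-0.0002, -0.0012, -0.0017]
18 [-0.0002, -0.0012, -0.0017]
19 [-0.0002, -0.0012, -0.0017]
20 [-0.0002, -0.0011, -0.0018]
21 [-0.0002, -0.0011, -0.0018]
```

Request:
{"api": "play_rows", "payload": {
  "moves": [
    {"delta_pos":[-0.0002,-0.0017,-0.0012],"angular":[0.0198,-0.0029,0]},
    {"delta_pos":[-0.0002,-0.0017,-0.0012],"angular":[0.0198,-0.0029,0]},
    {"delta_pos":[-0.0002,-0.0017,-0.0013],"angular":[0.0198,-0.0029,0]},
    {"delta_pos":[-0.0002,-0.0016,-0.0013],"angular":[0.0198,-0.0029,0]}
  ]
}}

```text
t: 10.7
eef_pos: [0.588, -0.0067, 0.1793]
ee_rot: [2.55, -0.004, -0.146]
wrist_force: [-1.6, 1.2, 3.5]
finger_gap: 0.0002
```

Request:
{"api": "play_rows", "payload": {
  "moves": [
    {"delta_pos":[-0.0002,-0.0016,-0.0013],"angular":[0.0198,-0.0029,0]},
    {"delta_pos":[-0.0002,-0.0016,-0.0014],"angular":[0.0198,-0.0029,0]},
    {"delta_pos":[-0.0002,-0.0016,-0.0014],"angular":[0.0198,-0.0029,0]},
    {"delta_pos":[-0.0002,-0.0015,-0.0014],"angular":[0.0198,-0.0029,0]}
  ]
}}

```text
t: 11.03
eef_pos: [0.5873, -0.0127, 0.1741]
ee_rot: [2.631, -0.004, -0.146]
wrist_force: [-2.9, 5.7, 8.4]
finger_gap: 0.0001
```

```bash
python3 -c "
from h import *
from rig import arm
o=arm.get_obs(); rep(o)"
```

```text
t 11.03 tcp mm [  0.5 -86.2 174.1] zdir [ 0.003 -0.488 -0.873] ydir [-0.003 -0.873  0.488] F [-3.7  5.3  8.4]
```

Request:
{"api": "play_rows", "payload": {
  "moves": [
    {"delta_pos":[-0.0002,-0.0015,-0.0014],"angular":[0.0198,-0.0029,0]},
    {"delta_pos":[-0.0002,-0.0015,-0.0015],"angular":[0.0198,-0.0029,0]}
  ]
}}

```text
t: 11.2
eef_pos: [0.5869, -0.0153, 0.1716]
ee_rot: [2.672, -0.004, -0.146]
wrist_force: [-3.9, 5.2, 9.6]
finger_gap: 0.0002
```

Request:
{"api": "play_rows", "payload": {
  "moves": [
    {"delta_pos":[-0.0002,-0.0014,-0.0015],"angular":[0.0198,-0.0029,0]},
    {"delta_pos":[-0.0002,-0.0014,-0.0015],"angular":[0.0198,-0.0029,0]}
  ]
}}

```text
t: 11.37
eef_pos: [0.5864, -0.0182, 0.1684]
ee_rot: [2.712, -0.004, -0.146]
wrist_force: [-3.3, 5.1, 7.9]
finger_gap: 0.0001
```

```bash
python3 -c "
from h import *
from rig import arm
o=arm.get_obs(); rep(o)"
```

```text
t 11.37 tcp mm [  0.5 -91.8 168.4] zdir [ 0.003 -0.417 -0.909] ydir [-0.003 -0.909  0.417] F [-4.   4.6  7.9]
```

Request:
{"api": "play_rows", "payload": {
  "moves": [
    {"delta_pos":[-0.0002,-0.0014,-0.0016],"angular":[0.0198,-0.0029,0]},
    {"delta_pos":[-0.0002,-0.0014,-0.0016],"angular":[0.0198,-0.0029,0]}
  ]
}}

```text
t: 11.53
eef_pos: [0.5859, -0.0212, 0.1649]
ee_rot: [2.752, -0.004, -0.146]
wrist_force: [-2.3, 2.6, 5.6]
finger_gap: 0.0001
```

Request:
{"api": "play_rows", "payload": {
  "moves": [
    {"delta_pos":[-0.0002,-0.0013,-0.0016],"angular":[0.0198,-0.0029,0]},
    {"delta_pos":[-0.0002,-0.0013,-0.0016],"angular":[0.0198,-0.0029,0]}
  ]
}}

```text
t: 11.7
eef_pos: [0.5854, -0.0239, 0.1612]
ee_rot: [2.792, -0.003, -0.147]
wrist_force: [-1.8, 1.0, 3.0]
finger_gap: 0.0
```

Request:
{"api": "play_rows", "payload": {
  "moves": [
    {"delta_pos":[-0.0002,-0.0013,-0.0017],"angular":[0.0198,-0.0029,0]}
  ]
}}

```text
t: 11.78
eef_pos: [0.5852, -0.0254, 0.1593]
ee_rot: [2.811, -0.003, -0.147]
wrist_force: [-1.4, 0.8, 1.8]
finger_gap: 0.0002
```

```bash
python3 -c "
from h import *
from rig import arm
o=arm.get_obs(); rep(o)"
```

```text
t 11.78 tcp mm [  0.3 -99.1 159.3] zdir [ 0.002 -0.324 -0.946] ydir [-0.003 -0.946  0.324] F [-1.5  0.6  1.8]
```

Request:
{"api": "play_rows", "payload": {
  "moves": [
    {"delta_pos":[-0.0002,-0.0012,-0.0017],"angular":[0.0198,-0.0029,0]},
    {"delta_pos":[-0.0002,-0.0012,-0.0017],"angular":[0.0198,-0.0029,0]}
  ]
}}

```text
t: 11.95
eef_pos: [0.5848, -0.0281, 0.1555]
ee_rot: [2.851, -0.002, -0.147]
wrist_force: [0.5, -0.8, -0.8]
finger_gap: 0.0002
```

Request:
{"api": "play_rows", "payload": {
  "moves": [
    {"delta_pos":[-0.0002,-0.0012,-0.0017],"angular":[0.0198,-0.0029,0]}
  ]
}}

```text
t: 12.03
eef_pos: [0.5845, -0.0294, 0.1539]
ee_rot: [2.871, -0.002, -0.147]
wrist_force: [-0.1, 0.4, 0.1]
finger_gap: -0.0003
```

Request:
{"api": "play_rows", "payload": {
  "moves": [
    {"delta_pos":[-0.0001,-0.0006,-0.0009],"angular":[0.0099,-0.0014,0]}
  ]
}}

```text
t: 12.12
eef_pos: [0.5844, -0.0302, 0.1532]
ee_rot: [2.88, -0.002, -0.148]
wrist_force: [-0.8, 0.0, -0.0]
finger_gap: 0.0
```

Request:
{"api": "play_rows", "payload": {
  "moves": [
    {"delta_pos":[-0.0001,-0.0006,-0.0009],"angular":[0.0099,-0.0014,0]}
  ]
}}

```text
t: 12.2
eef_pos: [0.5844, -0.0307, 0.1524]
ee_rot: [2.89, -0.002, -0.147]
wrist_force: [-0.0, -0.7, -0.3]
finger_gap: -0.0001
```

```bash
python3 -c "
from h import *
from rig import arm
o=arm.get_obs(); rep(o)"
```

```text
t 12.2 tcp mm [   0.3 -104.4  152.4] zdir [ 0.002 -0.249 -0.968] ydir [-0.003 -0.968  0.249] F [ 0.1 -0.7 -0.3]
```

Request:
{"api": "play_rows", "payload": {
  "moves": [
    {"delta_pos":[-0.0001,-0.0006,-0.0009],"angular":[0.0099,-0.0014,0]}
  ]
}}

```text
t: 12.28
eef_pos: [0.5844, -0.031, 0.1516]
ee_rot: [2.9, -0.002, -0.147]
wrist_force: [-0.2, 1.2, 1.6]
finger_gap: 0.0003
```

Request:
{"api": "play_rows", "payload": {
  "moves": [
    {"delta_pos":[-0.0001,-0.0006,-0.0009],"angular":[0.0099,-0.0014,0]}
  ]
}}

```text
t: 12.37
eef_pos: [0.5845, -0.0312, 0.1513]
ee_rot: [2.91, -0.003, -0.147]
wrist_force: [-2.6, 3.4, 6.8]
finger_gap: -0.0
```

Request:
{"api": "play_rows", "payload": {
  "moves": [
    {"delta_pos":[-0.0001,-0.0005,-0.0009],"angular":[0.0099,-0.0014,0]}
  ]
}}

```text
t: 12.45
eef_pos: [0.5846, -0.0315, 0.1511]
ee_rot: [2.92, -0.004, -0.146]
wrist_force: [-3.7, 5.4, 10.1]
finger_gap: 0.0002
```

Request:
{"api": "play_rows", "payload": {
  "moves": [
    {"delta_pos":[0,-0.0003,-0.0005],"angular":[0.005,-0.0007,0]},
    {"delta_pos":[0,0,0],"angular":[0,0,0]}
  ]
}}

```text
t: 12.62
eef_pos: [0.5846, -0.0315, 0.1511]
ee_rot: [2.926, -0.004, -0.147]
wrist_force: [-3.3, 5.4, 9.2]
finger_gap: -0.0
```

The handle stands on its hard stop at 11 N. I'll lift off and check that it stays locked.

Request:
{"api": "play_rows", "payload": {
  "moves": [
    {"delta_pos":[0.0001,0.0004,0.002],"angular":[0,0,0]},
    {"delta_pos":[0.0001,0.0006,0.003],"angular":[0,0,0]},
    {"delta_pos":[0.0001,0.001,0.006],"angular":[0,0,0]},
    {"delta_pos":[0,0,0.01],"angular":[0,0,0]},
    {"delta_pos":[0,-0.005,0.015],"angular":[0.03,-0.0043,0]},
    {"delta_pos":[0,-0.01,0.015],"angular":[0.05,-0.0072,0]},
    {"delta_pos":[-0.002,-0.015,0.015],"angular":[0.06,-0.0087,0]},
    {"delta_pos":[-0.002,-0.015,0.01],"angular":[0.06,-0.0087,0]},
    {"delta_pos":[-0.002,-0.015,0],"angular":[0.06,-0.0087,0]},
    {"delta_pos":[-0.002,-0.015,0],"angular":[0.06,-0.0087,0]},
    {"delta_pos":[-0.002,-0.015,0],"angular":[0.05,-0.0072,0]},
    {"delta_pos":[-0.002,-0.012,0],"angular":[0.05,-0.0072,0]}
  ]
}}

```text
t: 13.62
eef_pos: [0.5726, -0.1335, 0.2269]
ee_rot: [-2.933, -0.003, -0.148]
wrist_force: [1.2, -1.1, 0.8]
finger_gap: 0.0002
```

```bash
python3 -c "
from h import *
from rig import arm,read_camera
o=arm.get_obs(); rep(o); todo(o,[0,-205,120],-.15)
c=read_camera('side'); a=c['img'][120:240,250:390,::-1].astype(float)*2
cv2.imwrite('pics/s5.png',cv2.resize(np.clip(a,0,255).astype(np.uint8),None,fx=5,fy=5,interpolation=cv2.INTER_CUBIC))"
```

```text
t 13.62 tcp mm [   3.4 -207.9  226.9] zdir [ 0.004  0.207 -0.978] ydir [-0.002 -0.978 -0.207] F [ 1.4 -0.9  0.8]
todo [-0.0029  0.0033 -0.1069] [-0.0578  0.0115  0.0029]
```

View pics/s5.png

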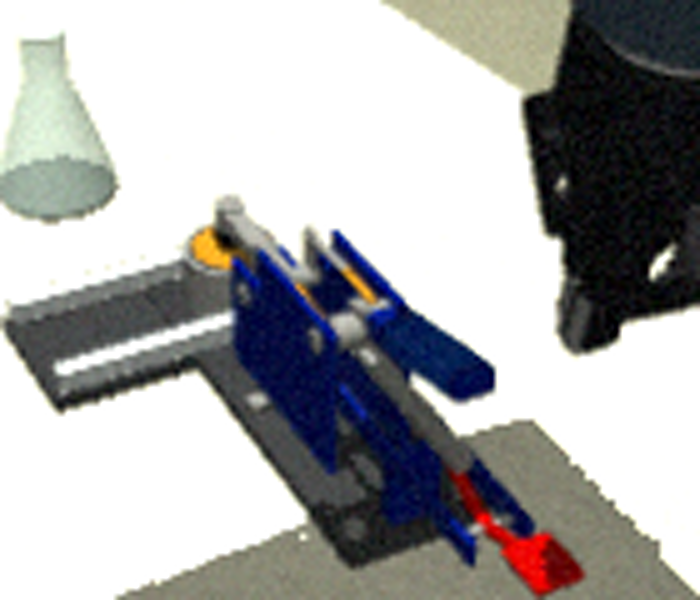

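The handle is locked by itself: the grip has dropped, with its end at (490,380). The jaw boss is down on the lid at (230,215). Now to the red tab.

Request:
{"api": "play_rows", "payload": {
  "moves": [
    {"delta_pos":[-0.0004,0.0019,-0.01],"angular":[0,0,0]},
    {"delta_pos":[-0.0004,0.0019,-0.014],"angular":[0,0,0]},
    {"delta_pos":[-0.0004,0.0019,-0.014],"angular":[0,0,0]},
    {"delta_pos":[-0.0004,0.0019,-0.014],"angular":[0,0,0]},
    {"delta_pos":[-0.0005,0.0018,-0.014],"angular":[0,0,0]},
    {"delta_pos":[0,0,-0.014],"angular":[0,0,0]},
    {"delta_pos":[0,0,-0.014],"angular":[0,0,0]},
    {"delta_pos":[0,0,-0.014],"angular":[0,0,0]},
    {"delta_pos":[0,0,-0.01],"angular":[0,0,0]},
    {"delta_pos":[0,0,-0.004],"angular":[0,0,0]},
    {"delta_pos":[0,0,0],"angular":[0,0,0]}
  ]
}}

```text
t: 14.58
eef_pos: [0.5699, -0.1223, 0.1025]
ee_rot: [-2.935, 0.001, -0.147]
wrist_force: [-0.5, -0.0, 0.2]
finger_gap: -0.0003
```

```bash
python3 -c "
from h import *
from rig import arm
o=arm.get_obs(); rep(o)"
```

```text
t 14.58 tcp mm [  -0.9 -197.2  102.5] zdir [-0.001  0.205 -0.979] ydir [-0.003 -0.979 -0.205] F [-0.5 -0.1  0.2]
```

Request:
{"api": "play_rows", "payload": {
  "moves": [
    {"delta_pos":[0,0,-0.002],"angular":[0,0,0]},
    {"delta_pos":[0,0,-0.002],"angular":[0,0,0]},
    {"delta_pos":[0,0,-0.002],"angular":[0,0,0]},
    {"delta_pos":[0,0,-0.002],"angular":[0,0,0]},
    {"delta_pos":[0,0,-0.002],"angular":[0,0,0]},
    {"delta_pos":[0,0,-0.002],"angular":[0,0,0]}
  ]
}}

```text
t: 15.08
eef_pos: [0.5705, -0.1229, 0.0916]
ee_rot: [-2.935, -0.001, -0.148]
wrist_force: [-0.4, -0.5, 2.4]
finger_gap: 0.0003
```

Request:
{"api": "play_rows", "payload": {
  "moves": [
    {"delta_pos":[0,0.0002,-0.002],"angular":[0,0,0]},
    {"delta_pos":[0,0.0002,-0.002],"angular":[0,0,0]},
    {"delta_pos":[0,0.0002,-0.002],"angular":[0,0,0]}
  ]
}}

```text
t: 15.33
eef_pos: [0.5708, -0.1232, 0.0862]
ee_rot: [-2.936, -0.002, -0.148]
wrist_force: [-1.1, -3.8, 3.3]
finger_gap: -0.0003
```

Request:
{"api": "play_rows", "payload": {
  "moves": [
    {"delta_pos":[0,0.0003,-0.0015],"angular":[0,0,0]},
    {"delta_pos":[0,0.0003,-0.0015],"angular":[0,0,0]}
  ]
}}

```text
t: 15.5
eef_pos: [0.5709, -0.1221, 0.0829]
ee_rot: [-2.936, -0.002, -0.148]
wrist_force: [-0.9, -3.4, 4.2]
finger_gap: 0.0002
```

Request:
{"api": "play_rows", "payload": {
  "moves": [
    {"delta_pos":[0,0.0002,-0.0015],"angular":[0,0,0]},
    {"delta_pos":[0,0.0002,-0.0015],"angular":[0,0,0]}
  ]
}}

```text
t: 15.67
eef_pos: [0.5708, -0.1216, 0.0797]
ee_rot: [-2.936, -0.002, -0.148]
wrist_force: [-0.5, -5.8, 4.0]
finger_gap: -0.0
```

Request:
{"api": "play_rows", "payload": {
  "moves": [
    {"delta_pos":[0,0.0003,-0.0015],"angular":[0,0,0]},
    {"delta_pos":[0,0.0003,-0.0015],"angular":[0,0,0]}
  ]
}}

```text
t: 15.83
eef_pos: [0.5706, -0.1211, 0.0766]
ee_rot: [-2.936, -0.001, -0.148]
wrist_force: [0.5, -6.1, 4.6]
finger_gap: 0.0
```

```bash
python3 -c "
from h import *
from rig import arm,read_camera
o=arm.get_obs(); rep(o)
c=read_camera('side'); a=c['img'][120:240,250:390,::-1].astype(float)*2
cv2.imwrite('pics/s6.png',cv2.resize(np.clip(a,0,255).astype(np.uint8),None,fx=5,fy=5,interpolation=cv2.INTER_CUBIC))"
```

```text
t 15.83 tcp mm [  -0.4 -195.9   76.6] zdir [ 0.002  0.204 -0.979] ydir [-0.003 -0.979 -0.204] F [ 1.3 -6.   4.6]
```

View pics/s6.png

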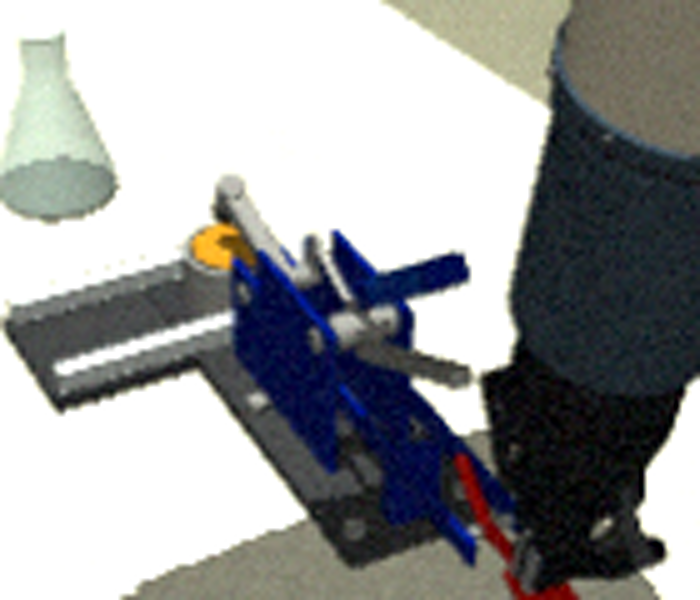

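The handle has sprung fully open: the grip is back at (465,265) and the jaw is up. I'll retreat upwards and away.

Request:
{"api": "play_rows", "payload": {
  "moves": [
    {"delta_pos":[0,-0.001,0.004],"angular":[0,0,0]},
    {"delta_pos":[0,-0.001,0.007],"angular":[0,0,0]},
    {"delta_pos":[-0.001,-0.003,0.012],"angular":[0,0,0]},
    {"delta_pos":[-0.002,-0.003,0.018],"angular":[0,0,0]},
    {"delta_pos":[-0.005,-0.003,0.02],"angular":[0,0,0]},
    {"delta_pos":[-0.01,0,0.022],"angular":[-0.03,0,0]},
    {"delta_pos":[-0.015,0,0.025],"angular":[-0.03,0,0]},
    {"delta_pos":[-0.02,0,0.025],"angular":[-0.03,0,0]},
    {"delta_pos":[-0.02,0.01,0.025],"angular":[-0.03,0,0]},
    {"delta_pos":[-0.02,0.02,0.02],"angular":[-0.03,0,0]},
    {"delta_pos":[-0.02,0.025,0],"angular":[-0.03,0,0]},
    {"delta_pos":[-0.01,0.025,0],"angular":[-0.02,0,0]}
  ]
}}

```text
t: 16.88
eef_pos: [0.4455, -0.0504, 0.2559]
ee_rot: [-3.132, -0.032, -0.145]
wrist_force: [0.6, 1.2, -0.1]
finger_gap: -0.0002
```

Request:
{"api": "play_rows", "payload": {
  "moves": [
    {"delta_pos":[0,0.025,0],"angular":[0,0,0]},
    {"delta_pos":[0,0.025,0],"angular":[0,0,0]},
    {"delta_pos":[0,0.025,0],"angular":[0,0,0]},
    {"delta_pos":[0,0.025,0],"angular":[0,0,0]},
    {"delta_pos":[0,0.025,0],"angular":[0,0,0]},
    {"delta_pos":[0,0.025,0],"angular":[0,0,0]},
    {"delta_pos":[0,0.025,-0.01],"angular":[0,-0.05,0]},
    {"delta_pos":[0,0.025,-0.01],"angular":[0,-0.05,0]},
    {"delta_pos":[0,0.02,-0.01],"angular":[0,-0.05,0]},
    {"delta_pos":[0,0.01,-0.01],"angular":[0,-0.05,0]},
    {"delta_pos":[0,0,-0.01],"angular":[0,-0.05,0]},
    {"delta_pos":[0,0,0],"angular":[0,-0.05,0]}
  ]
}}

```text
t: 17.88
eef_pos: [0.4454, 0.1785, 0.2018]
ee_rot: [-3.09, -0.324, -0.151]
wrist_force: [0.4, -2.1, 0.5]
finger_gap: 0.0001
```

Run:
```python
from h import *
from rig import arm,read_camera
o=arm.get_obs(); rep(o); s=np.load("s.npy")
c=read_camera('wrist'); T=wristT(c,o)
a=np.clip(c['img'][:,:,::-1].astype(float)*1.6,0,255).astype(np.uint8)
u0,v0=(proj(c,c2w(s,[0,.12,.05]),T)).astype(int); print(u0,v0)
y0=max(0,v0-80); x0=min(max(0,u0-120),400); print(x0,y0)
cv2.imwrite('pics/w7.png',cv2.resize(a[y0:y0+180,x0:x0+240],None,fx=3.2,fy=3.2,interpolation=cv2.INTER_CUBIC))
```

```text
t 17.88 tcp mm [-167.5   82.6  201.8] zdir [ 0.319  0.05  -0.947] ydir [ 0.01  -0.999 -0.049] F [ 0.7 -2.   0.5]
293 75
173 0
```

View pics/w7.png

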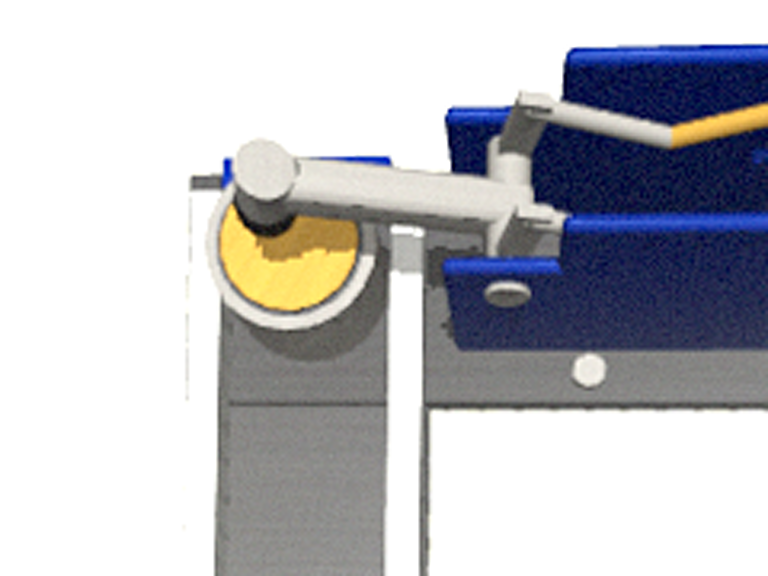

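The tin is against the stop with the jaw up. I'll check lid height and tin position from the lid's near edge (290,310) and the rim's near edge (290,328).

Run:
```python
from h import *
from rig import arm,read_camera
o=arm.get_obs(); c=read_camera('wrist'); T=wristT(c,o); s=np.load("s.npy"); rep(o)
f=lambda P:((proj(c,c2w(s,np.array(P)/1e3),T)-[173,0])*3.2).round(0).tolist()
print("rim near",f([-30,150,48]),"lid near z50",f([-24,150,50]),"z55",f([-24,150,55]),"stop",f([30,180,28]))
print("rim L/R",f([0,180,48]),f([0,120,48]),"lid L/R",f([0,174,50]),f([0,126,50]))
```

```text
t 17.93 tcp mm [-168.2   81.1  201.6] zdir [ 0.321  0.049 -0.946] ydir [ 0.009 -0.999 -0.048] F [-2.1 -2.6 -1.7]
rim near [294.0, 332.0] lid near z50 [293.0, 312.0] z55 [289.0, 306.0] stop [228.0, 190.0]
rim L/R [209.0, 246.0] [382.0, 244.0] lid L/R [224.0, 243.0] [363.0, 241.0]
```

The observed rim-to-lid offset is 18 px. The model gives 20 px for a pressed lid and 26 px for a loose one, so the lid is home. Handing in.

```bash
python3 -c "
from rig import order
print(order.job_done())"
```

```text
the job is handed in; nothing more can be done
None
```

The job is done and handed in at about 18 s on the robot's clock. The handle is open, the tin is capped and at the back stop, and the arm is clear.

- **Tin:** I pushed it along the channel with the closed fingers until the back stop was felt, at about 7–8 N. Sliding it took about 2 N.
- **Handle:** I pressed the blue grip down along its arc, reaching about 12 N at the hard stop. With the hand off, the side picture showed it still locked and the jaw down on the lid.
- **Release:** I pressed the red tab at under 8 N and the handle sprang fully open.

**Last checks:**
- The final wrist picture shows the jaw up and clear of the tin. The tin's near rim is within 4 px (about 1 to 2 mm) of where a fully home tin should appear.
- The lid's near edge is 18 px from the rim, against a predicted 20 px when pressed home and 26 px when loose. So it reads as fully in, though only by image measurement.
- The contacts with the stop and the handle came a few millimetres and about 0.02 rad from my first camera estimates, so I relied on the felt contact.
- I didn't re-measure the bystanders, but the arm's path stayed clear of them and the flask looked unmoved in the later pictures.

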